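# Index the bench magnifier over the gearwheel

### The arm

A 6-joint arm with a two-finger parallel gripper is mounted at the origin on the work surface. World frame = base frame: x ahead of the robot, y to its left, z up, the work surface at z = 0. Lengths are in m, angles in rad, forces in N, time in s.
With the tool pointing down it reaches from about 0.3 to 0.775 m from the base axis. Payload 14.6 kg.
Tool frame: the origin (TCP) lies midway between the tips of the shut fingers; the grasp point (between the pads) lies 19 mm behind it; z points along the fingers, y is the line along which they close (so a half turn about z gives the same grasp; the last joint's range is limited). The gripper opens to 94 mm and grips with 3 to 60 N. Pads are 16 mm wide; open, the fingers measure 119 mm over their backs; the gripper's body (75 mm by 177 mm) begins 78 mm behind the grasp point.
Start: joints at [-1.22, 0.3, 1.521, -0, 1.321, -0.067], TCP at [0.223, -0.503, 0.184] pointing down, gripper open.
Joint ranges: [-3.03, 3.03], [-0.79, 2.21], [0.23, 2.52], [-1.04, 4.18], [0, 3.07], [-2.55, 2.55]. Speed limits (rad/s): [2.22, 2.22, 2.57, 3.14, 3.14, 3.14].

### API

Orientations are given as a unit quaternion [w, x, y, z].
In Python, from cell import * gives the robot as it stands. The module is installed in compiled form; this text tells all that it offers.
- The arm moves only by the tool drive_tool, never from a script. Its arguments are lists of equal length, an entry for each row: "delta_pos": the shift along the tool's x, y, z each as a share of 0.3 m, from -1 to 1, a list of three; "turn": the turn, a rotation vector about the tool's x, y, z each as a share of 4 degrees, from -1 to 1, a list of three. A call has 1 to 12 rows; each row shifts and turns the commanded pose from where the row before left it, along the tool's axes as they then stand; what a row does not reach is not made up. A row lasts 1/12 s, in which the tool goes at most 41.7 mm and 7.16 degrees, less where a joint would pass 70% of its speed; a pose out of reach is approached as far as the arm can. A call with a number of a shift or a turn outside -1 to 1 is refused whole. A call with a gripper value outside its range is refused whole. "gripper" is the opening, from -1 (shut) to 1 (fully open), so that 0 is half open, set as the call begins (left out, the last holds). The fingers move at their own pace and stop on an object; "force" is the grip in N (left out, the last holds). Time passes only in rows, so rows that do not move let the fingers close. It gives the time, the measured TCP pose, the force, the opening and the grip force at its end, in the units of the state.
- observe(): the state, without advancing time (a new reading comes with each control period).
- get_image(name): name is "scene" or "side" or "wrist"; returns the picture (420x560x3 uint8, red, green, blue); there is no depth.
- get_calibration(name): a dict with "fx", "fy", "cx", "cy" (pixels), "R" (3x3) and "t" (3): a world point X has camera coordinates R X + t; the wrist camera has in their place "tool_from_camera" (4x4, takes a point from camera to tool coordinates, whose origin is the TCP and whose axes are the flange's). Camera axes: x right, y down, z forward; pixel columns grow to the right and rows downward; lengths in m; the calibration is good to about 2 mm. A picture is of the moment at which its call begins: read the wrist's pose just before it. get_calibration takes no time and is no camera call.
- finish_job(): hands the job in; it is judged then, once.
Trained networks look in the newest picture that a camera, given by its name, has taken for a name from the list of things; names that differ only in an ending like _2 or _b are one class to them, and where a whole thing is asked for, a point or a joint stands for the part that bears it (a point fixed in the world has none). Each returns a list of dicts, best first, with "p" (0 to 1); they miss things now and then, are a little off and sometimes report something else, mostly with a low value. They report only what shows in the picture. A call takes as long as a camera call. They do not tell look-alikes from the thing itself.
- search_frame(target, camera): "at" ([x, y, z] in m, in the coordinates of the camera as it stood for that picture, good to about 4 mm: the middle of the surface that is visible of it).
- masks_of(target, camera): "region" (420x560 bool, what is visible of it).
The state is a dict: "clock": time; "joint_positions": joint angles; "joint_velocities": joint speeds; "joint_torque": joint torques, N m; "tcp_pos": TCP position; "orientation": TCP orientation; "wrist_force": force on the tool from outside, world axes, zero at the start; "wrist_torque": the same for the moment, N m; "grip_width": finger opening in m; "grasp_force": force on a finger pad.
Only numpy, scipy, OpenCV 4.12 (cv2) and the standard library are available. Lean on these libraries where they do the work, as an engineer would, in place of code of your own. Each camera call takes 0.05 s, during which the arm holds its last target. There are 200 camera calls.

### The job

Swing the magnifier one hole round so that its lens stands over the gearwheel: hook a fingertip through the pull ring of the spring pin, lift the pin clear of the index plate, swing the boom to the neighbouring hole on the proper side and no further, then let the pin drop fully home there and draw the finger out. Work gently: do not pinch or wrench the ring or force the boom with the pin in its hole, and leave the gearwheel, the jar and everything else on the bench where they are.

Things in the scene. Friction and masses are not known exactly. Their poses are not given: they have to be found in the camera images.
- pivot (a point): Fixed magnifier stand: round white foot (156 mm across), post, and a flat dark steel index plate with five holes, its top 100 mm above the bench. This point is on the vertical swing axis, level with the plate's top; x points where the lens points at boom angle 0, z up. On the axis the boom's hub (48 mm across) rises to 138 mm above the bench.
- lens (a point): Centre of the round lens (100 mm across, its underside 112 mm above the bench) on one end of the white boom, 140 mm from the swing axis. The other end, the tail (30 mm wide, top 118 mm above the bench, guide bush to 132 mm), lies over the plate and carries the spring pin 110 mm from the axis, opposite the lens: when the lens swings one way, the tail goes the other.
- boom (a joint): Swing angle of the boom about the vertical axis, rad, counter-clockwise from above positive; starts at 0 (middle hole), stops at -1.1 and 1.1. With the pin lifted the boom stays where it is left and takes about 1 to 3 N at the ring to swing.
- pin (a joint): Height of the spring pin, m: 0 fully home in a hole, stop at 0.024; it slides straight up in the tail. The 8 mm pin has a rounded end and clears the plate at 0.012; let down between holes it rides there. It drops into a hole when within about 3 mm (0.03 rad) of it, with 1 mm play to each side. The spring pulls down with about 5 N at 0 and 8 N at 0.020.
- ring_bar (a point): Middle of the straight top bar (46 mm) of the pin's pull ring, a rigid loop of 8 mm steel rod fixed to the pin, moving with it. Pin home, it is 211 mm above the bench and 87 mm from the swing axis on the tail side. x points level along the boom from ring to lens, y along the bar, z up. A finger pointing towards the pivot and about 45 degrees down passes under it from the tail side.
- middle_hole (a point): Middle of five holes in the index plate, at the plate's top, 110 mm from the swing axis on the side away from the lens. The holes lie on an arc about the axis, 30 degrees apart: at boom angles -1.047, -0.524, 0, 0.524 and 1.047 rad. The pin starts in this one. Axes as for the pivot.
- ring_centre (a point): Middle of the pull ring's opening, 56 mm wide and 46 mm high inside. The loop leans 25 degrees from vertical, its top towards the pivot: its lower bar lies 49 mm below the top bar and 23 mm farther from the axis, on a stem 30 mm above the tail's guide bush. Below the top bar, on the pivot side of the loop, about 80 mm of height are free. Axes as for ring_bar.
- gear_centre (a point): The specimen to be viewed: a loose steel gearwheel lying flat, 67 mm across the teeth, 14 mm thick, with a raised hub to 26 mm. The point is its centre, half-way up the hub. It lies on the bench 140 mm from the swing axis, under where the lens stands at boom angle +0.524 or -0.524 (within about 8 mm).
- jar: A lidded clear jar, 60 mm across, 55 mm high, in the other of these two places; leave it alone. Origin at the centre of its underside.
- beaker: Bystander: small clear beaker 56 mm across, 60 mm high, beside the stand. Origin at the centre of its underside.
- screwdriver: Bystander: screwdriver 170 mm long, lying beside the stand along its own x axis. Origin under its middle.
- weight: Bystander: steel cylinder weight, 36 mm across, 35 mm high. Origin at the centre of its underside.
- dish: Bystander: white dish 90 mm across, 16 mm high. Origin at the centre of its underside.
- slidebox: Bystander: grey slide box 80 x 50 x 35 mm. Origin at the centre of its underside.
- bottle: Bystander: white bottle 60 mm across, 130 mm high. Origin at the centre of its underside.
Not all that is in view belongs to the job. Leave any brown or turquoise look-alike of the part that bears gear_centre alone.

How it is judged:
On the way, in this order (a step that is already met when the one before it is completed fails the run):
1. the pin is lifted clear of the plate while the boom is still at its first hole (value of joint pin above 0.011 m and value of joint boom between -0.12 and 0.12 rad), for 0.1 s.
2. the boom is swung with the pin out of the plate, bringing the lens within 50 mm of the gearwheel (value of joint pin above 0.009 m and horizontal distance between lens and gear_centre below 0.05 m), for 0.05 s.
At the end, for the whole second after the job is handed in: The boom rests in the hole next to its first one on the gearwheel's side (within 0.05 rad), the lens centre is within 20 mm of the gearwheel's centre seen from above, the pin is home within 3 mm, the gearwheel and jar are within 12 mm and the other loose things within 20 mm of where they began (horizontal distance between lens and gear_centre below 0.02 m and (value of joint boom between 0.4736 and 0.5736 rad or value of joint boom between -0.5736 and -0.4736 rad) and value of joint pin below 0.003 m and velocity of joint boom between -0.05 and 0.05 rad/s and distance of each of gear_centre, jar from where it was at the start of the episode below 0.012 m and distance of each of beaker, screwdriver, weight, dish, slidebox, bottle from where it was at the start of the episode below 0.02 m); the robot touches nothing.
It fails at once if the boom is swung on past the neighbouring hole (value of joint boom above 0.8 rad or value of joint boom below -0.8 rad).
It fails at once if the boom is forced round with the pin still in the plate (value of joint pin below 0.007 m and (value of joint boom between 0.1 and 0.41 rad or value of joint boom between -0.41 and -0.1 rad)).
It fails at once if the ring is gripped or wrenched (over 34 N from the fingers) (contact force between the fingers and pin above 34 N).
It fails at once if the gearwheel or the jar is shifted or lifted by more than 12 mm (distance of any of gear_centre, jar from where it was at the start of the episode above 0.012 m).
It fails at once if a bystander is shifted or lifted by more than 20 mm (distance of any of beaker, screwdriver, weight, dish, slidebox, bottle from where it was at the start of the episode above 0.02 m).
It also fails if it takes over 42 s, if anything falls off the work surface, if the arm or the gripper's body presses on something with over 40 N, if the wrist force passes 120 N, or if a joint passes its speed limit or range.

## Working session

There is one attempt and no reset: what is moved stays moved. The work goes in short steps, Python scripts to look and compute and a tool call to move; the robot and the scene stay as the last step left them, time stands still between calls to the robot, and variables do not carry over. Pictures are saved under pics/ and viewed, at most 10 in all, crops included, and the job is handed in when it is done.

Besides the shell and the picture viewer there is one more tool, called by a JSON object that holds its "method" and its "body". drive_tool: Moves the arm, as the interface text tells. Shift numbers are shares of 0.3 m and turn numbers shares of 4 degrees, none past 1 either way. Its arguments: {"type":"object","properties":{"delta_pos":{"type":"array"},"turn":{"type":"array"},"gripper":{"type":"number"},"force":{"type":"number"}},"required":["delta_pos","turn"]}

```bash
mkdir -p pics; cat > h.py <<'E'
from cell import *
import numpy as np, cv2
from scipy.spatial.transform import Rotation as Ro
def toR(q): return Ro.from_quat([q[1],q[2],q[3],q[0]])
def world(cam,p):
    c=get_calibration(cam); p=np.array(p)
    if cam=="wrist":
        s=observe(); T=np.array(c["tool_from_camera"]); return toR(s["orientation"]).apply(T[:3,:3]@p+T[:3,3])+s["tcp_pos"]
    return np.array(c["R"]).T@(p-np.array(c["t"]))
def proj(cam,X):
    c=get_calibration(cam); p=np.array(c["R"])@np.array(X)+c["t"]; return c["fx"]*p[0]/p[2]+c["cx"],c["fy"]*p[1]/p[2]+c["cy"]
E
python3 - <<'E'
from h import *
ims=[]
for c in ["scene","side"]:
    im=get_image(c); cv2.imwrite(f"pics/{c}0.png",im[:,:,::-1])
    for t in ["lens","pin","ring_bar","ring_centre","boom","gear_centre","jar","pivot","middle_hole","beaker","bottle"]:
        try:
            for d in search_frame(t,c)[:3]: print(c,t,round(d["p"],2),world(c,d["at"]).round(3))
        except Exception as e: print(c,t,e)
s=observe();print(s["clock"],s["tcp_pos"],s["orientation"])
E
```

```text
scene lens 0.94 [0.597 0.026 0.126]
scene pin 0.61 [ 0.631 -0.084  0.183]
scene ring_bar 0.76 [ 0.626 -0.085  0.184]
scene ring_bar 0.28 [0.604 0.392 0.069]
scene ring_centre 0.58 [ 0.628 -0.079  0.183]
scene boom 0.57 [0.599 0.023 0.122]
scene boom 0.44 [0.606 0.392 0.072]
scene gear_centre 0.88 [0.641 0.148 0.019]
scene gear_centre 0.75 [0.83  0.184 0.017]
scene gear_centre 0.74 [0.66  0.261 0.014]
scene jar 0.47 [0.478 0.121 0.056]
scene pivot 0.79 [ 0.618 -0.005  0.103]
scene middle_hole 0.64 [ 0.62  -0.007  0.105]
scene beaker 0.79 [ 0.442 -0.054  0.051]
scene bottle 0.69 [0.605 0.391 0.07 ]
side lens 0.57 [0.583 0.12  0.123]
side pin 0.8 [ 0.631 -0.081  0.176]
side pin 0.6 [0.586 0.12  0.124]
side pin 0.39 [0.554 0.247 0.032]
side ring_bar 0.47 [ 0.624 -0.079  0.17 ]
side ring_centre 0.77 [ 0.626 -0.079  0.171]
side boom 0.65 [0.585 0.122 0.124]
side gear_centre 0.77 [0.638 0.156 0.015]
side gear_centre 0.65 [0.748 0.322 0.015]
side gear_centre 0.62 [0.651 0.273 0.021]
side jar 0.66 [0.494 0.125 0.048]
side pivot 0.9 [0.593 0.035 0.105]
side pivot 0.61 [ 0.619 -0.338  0.03 ]
side middle_hole 0.92 [0.593 0.034 0.097]
side middle_hole 0.24 [0.762 0.087 0.018]
side beaker 0.78 [ 0.462 -0.038  0.042]
side bottle 0.85 [0.592 0.423 0.079]
1.2 [ 0.22315344 -0.50267426  0.18372065] [-2.63472920e-05  9.78257238e-01  2.07395218e-01 -9.54552278e-07]
```

View pics/scene0.png

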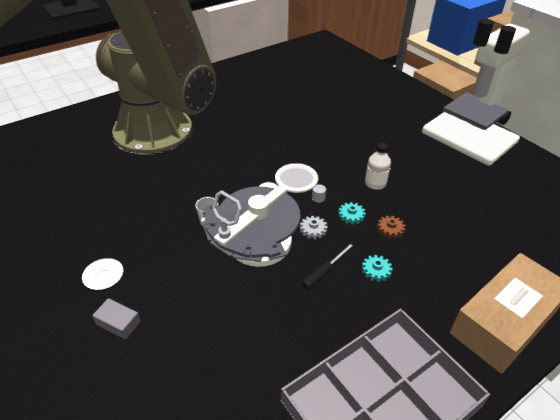

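View pics/side0.png

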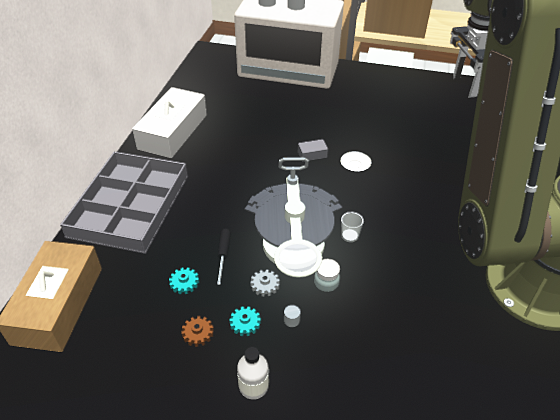

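Grey gear at scene (314,227) and side (264,282), on the +x side; the jar is at side (327,272). So the boom goes to −0.524. Zooming in for accurate geometry.

```bash
python3 - <<'E'
import cv2,numpy as np
a=cv2.imread("pics/scene0.png")[170:270,190:330]; b=cv2.imread("pics/side0.png")[145:285,235:375]
f=lambda i,w,h:cv2.resize(i,(w,h),interpolation=cv2.INTER_CUBIC)
A=f(a,560,400);B=f(b,560,560)
cv2.imwrite("pics/cA.png",A);cv2.imwrite("pics/cB.png",B)
E
```

```text
(no output)
```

View pics/cA.png

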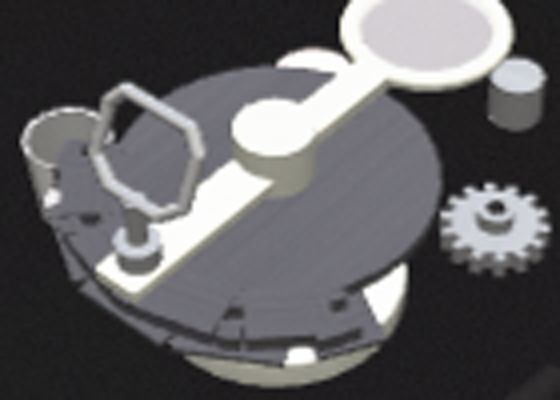

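View pics/cB.png

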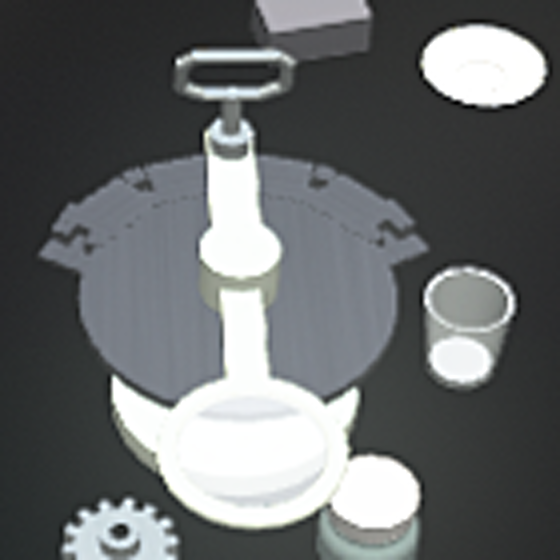

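```bash
cat >> h.py <<'E'
from scipy.optimize import least_squares
def pts(p):
    P=np.array([p[0],p[1],0]);u=np.array([np.cos(p[2]),np.sin(p[2]),0]);z=np.array([0,0,1])
    return dict(hub=P+.138*z,lens=P+.14*u+.118*z,bar=P-.087*u+.211*z,low=P-.110*u+.162*z,bush=P-.11*u+.132*z)
E
python3 - <<'E'
from h import *
obs=[("side","hub",295,207.5),("side","lens",298.3,257.5),("side","bar",294,159),("side","low",293,168.5),("scene","hub",258.3,201.5),("scene","lens",296.8,178),("scene","bar",229.5,196),("scene","low",224.5,221),("scene","bush",224.5,232)]
def res(p):
    d=pts(p); return np.ravel([np.array(proj(c,d[k]))-(u,v) for c,k,u,v in obs])
r=least_squares(res,[.6,.02,1.78],loss="soft_l1")
print(r.x,np.degrees(r.x[2])); print(r.fun.reshape(-1,2).round(1))
d=pts(r.x); print({k:v.round(3) for k,v in d.items()}); 
e=pts(r.x-[0,0,.524]);print("after",{k:v.round(3) for k,v in e.items()})
# gear from both views
c=[("side",264.5,282),("scene",314,226)]
print(least_squares(lambda X:np.ravel([np.array(proj(a,[X[0],X[1],.02]))-(u,v) for a,u,v in c]),[.64,.15]).x)
for n in("scene","side"):
  k=get_calibration(n);print(n,(-np.array(k["R"]).T@np.array(k["t"])).round(2),k["fx"])
k=get_calibration("wrist");print(np.array(k["tool_from_camera"]).round(3),k["fx"])
E
```

```text
[0.5976001  0.01733649 1.83948267] 105.39459330586052
[[ 0.2 -1.1]
 [ 0.1  0.1]
 [ 0.1 -0.2]
 [ 0.1 -0.3]
 [ 0.5  0.2]
 [-0.2  0.1]
 [ 0.7  1.6]
 [-0.5 -0.5]
 [ 0.4 -1.6]]
{'hub': array([0.598, 0.017, 0.138]), 'lens': array([0.56 , 0.152, 0.118]), 'bar': array([ 0.621, -0.067,  0.211]), 'low': array([ 0.627, -0.089,  0.162]), 'bush': array([ 0.627, -0.089,  0.132])}
after {'hub': array([0.598, 0.017, 0.138]), 'lens': array([0.633, 0.153, 0.118]), 'bar': array([ 0.576, -0.067,  0.211]), 'low': array([ 0.57 , -0.089,  0.162]), 'bush': array([ 0.57 , -0.089,  0.132])}
[0.63777778 0.15674676]
scene [ 1.27 -0.41  0.88] 479.4696295366312
side [0.43 0.9  1.02] 534.0216314088094
[[-0.    -0.958 -0.287  0.083]
 [ 1.    -0.     0.     0.   ]
 [-0.    -0.287  0.958 -0.2  ]
 [ 0.     0.     0.     1.   ]] 319.9238854709765
```

```bash
cat >> h.py <<'E'
from scipy.linalg import logm,expm
PV=np.array([.5976,.0173]);Y0=1.8395
def pose(boom,along,dn,dz,tilt=45,dy=0):
    """tool pose at boom angle: TCP 'along' tool z past ring centre, dz up"""
    y=Y0+boom;u=np.array([np.cos(y),np.sin(y),0]);b=np.array([u[1],-u[0],0]);t=np.radians(tilt)
    z=u*np.cos(t)-np.array([0,0,np.sin(t)]);x=np.cross(b,z)
    T=np.eye(4);T[:3,:3]=np.c_[x,b,z]
    T[:3,3]=np.r_[PV,.1865]-.0985*u+along*z+dn*x+[0,0,dz]+dy*b
    return T
def cur():
    s=observe();T=np.eye(4);T[:3,:3]=toR(s["orientation"]).as_matrix();T[:3,3]=s["tcp_pos"];return T
def plan(T1,n,T0=None):
    T0=cur() if T0 is None else T0
    D=np.real(expm(np.real(logm(np.linalg.inv(T0)@T1))/n))
    rv=np.degrees(Ro.from_matrix(D[:3,:3]).as_rotvec())/4
    print(n,"shift",(D[:3,3]/.3).round(4),"turn",rv.round(3))
E
python3 - <<'E'
from h import *
T=pose(0,-.11,0,0); print(T.round(3))
V=T.copy();V[:3,3]=[.5,-.36,.34]
for n in (12,24): plan(V,n)
plan(T,12,V)
E
```

```text
[[-0.188  0.964 -0.188  0.644]
 [ 0.682  0.265  0.682 -0.153]
 [ 0.707  0.    -0.707  0.264]
 [ 0.     0.     0.     1.   ]]
12 shift [ 0.0918  0.0431 -0.018 ] turn [ 0.664  0.771 -1.603]
24 shift [ 0.0454  0.0227 -0.0086] turn [ 0.332  0.386 -0.801]
12 shift [0.0169 0.054  0.0466] turn [ 0. -0. -0.]
```

{"method": "drive_tool", "body": {"delta_pos": [[0.045,0.023,-0.03],[0.045,0.023,-0.03],[0.045,0.023,-0.03],[0.045,0.023,-0.009],[0.045,0.023,-0.009],[0.045,0.023,-0.009],[0.045,0.023,-0.009],[0.045,0.023,-0.009],[0.045,0.023,-0.009],[0.045,0.023,-0.009],[0.045,0.023,-0.009],[0.045,0.023,-0.009]], "turn": [[0.33,0.386,-0.8],[0.33,0.386,-0.8],[0.33,0.386,-0.8],[0.33,0.386,-0.8],[0.33,0.386,-0.8],[0.33,0.386,-0.8],[0.33,0.386,-0.8],[0.33,0.386,-0.8],[0.33,0.386,-0.8],[0.33,0.386,-0.8],[0.33,0.386,-0.8],[0.33,0.386,-0.8]], "gripper": -1, "force": 5}}

```text
clock: 2.2
tcp_pos: [0.3942, -0.4668, 0.254]
orientation: [-0.165, 0.834, 0.512, 0.127]
wrist_force: [-0.5, -0.0, -0.3]
grip_width: 0.0175
grasp_force: 0.0
```

{"method": "drive_tool", "body": {"delta_pos": [[0.045,0.023,-0.009],[0.045,0.023,-0.009],[0.045,0.023,-0.009],[0.045,0.023,-0.009],[0.045,0.023,-0.009],[0.045,0.023,-0.009],[0.045,0.023,-0.009],[0.045,0.023,-0.009],[0.045,0.023,-0.009],[0.045,0.023,-0.009],[0.045,0.023,-0.009],[0.045,0.023,-0.009]], "turn": [[0.33,0.386,-0.8],[0.33,0.386,-0.8],[0.33,0.386,-0.8],[0.33,0.386,-0.8],[0.33,0.386,-0.8],[0.33,0.386,-0.8],[0.33,0.386,-0.8],[0.33,0.386,-0.8],[0.33,0.386,-0.8],[0.33,0.386,-0.8],[0.33,0.386,-0.8],[0.33,0.386,-0.8]]}}

```text
clock: 3.2
tcp_pos: [0.5, -0.3639, 0.3603]
orientation: [-0.304, 0.56, 0.735, 0.233]
wrist_force: [24.9, -20.9, 31.2]
grip_width: 0.0002
grasp_force: 0.0
```

```bash
python3 - <<'E'
from h import *
s=observe();print(s["clock"],np.round(s["joint_positions"],2),np.round(s["wrist_force"],1),s["grip_width"]);print(cur().round(3))
plan(pose(0,-.11,0,0),12)
E
```

```text
3.2 [-0.84  0.99  0.23  0.61  2.56 -0.7 ] [ 24.9 -20.9  31.2] 0.0002049305724110345
[[-0.189  0.964 -0.186  0.5  ]
 [ 0.681  0.265  0.683 -0.364]
 [ 0.708  0.002 -0.706  0.36 ]
 [ 0.     0.     0.     1.   ]]
12 shift [0.0136 0.0542 0.0514] turn [ 0.002 -0.001  0.001]
```

{"method": "drive_tool", "body": {"delta_pos": [[0.0136,0.054,0.0514],[0.0136,0.054,0.0514],[0.0136,0.054,0.0514],[0.0136,0.054,0.0514],[0.0136,0.054,0.0514],[0.0136,0.054,0.0514],[0.0136,0.054,0.0514],[0.0136,0.054,0.0514],[0.0136,0.054,0.0514],[0.0136,0.054,0.0514],[0.0136,0.054,0.0514],[0,0,0]], "turn": [[0,0,0],[0,0,0],[0,0,0],[0,0,0],[0,0,0],[0,0,0],[0,0,0],[0,0,0],[0,0,0],[0,0,0],[0,0,0],[0,0,0]]}}

```text
clock: 4.2
tcp_pos: [0.6336, -0.168, 0.2701]
orientation: [-0.305, 0.56, 0.735, 0.232]
wrist_force: [0.2, 0.2, -0.4]
grip_width: 0.0006
grasp_force: 0.0
```

```bash
python3 - <<'E'
from h import *
s=observe();print(s["clock"],np.round(s["joint_positions"],2),np.round(s["wrist_force"],1),s["grip_width"]);print(cur().round(3))
im=get_image("wrist")[:,:,::-1].copy()
# project model bar ends, low bar ends, hub
c=get_calibration("wrist");T=cur()@np.array(c["tool_from_camera"]);Ti=np.linalg.inv(T)
d=pts([*PV,Y0]);b=np.array([np.sin(Y0),-np.cos(Y0),0])
for X in (d["bar"]+.023*b,d["bar"]-.023*b,d["low"],d["hub"],d["bush"],cur()[:3,3]):
    p=Ti[:3,:3]@X+Ti[:3,3];q=(int(c["fx"]*p[0]/p[2]+c["cx"]),int(c["fy"]*p[1]/p[2]+c["cy"]));print(q);cv2.circle(im,q,3,(0,0,255),-1)
cv2.imwrite("pics/w1.png",im)
plan(pose(0,.026,0,0),10)
E
```

```text
4.2 [-0.54  0.89  0.61  0.63  2.16 -0.59] [ 0.2  0.2 -0.4] 0.0006355226143034291
[[-0.188  0.964 -0.188  0.634]
 [ 0.681  0.266  0.682 -0.168]
 [ 0.708 -0.    -0.706  0.27 ]
 [ 0.     0.     0.     1.   ]]
(324, 172)
(278, 172)
(299, 215)
(297, 150)
(298, 227)
(285, 245)
10 shift [0.0016 0.0052 0.0501] turn [ 0.001 -0.    -0.001]
```

View pics/w1.png

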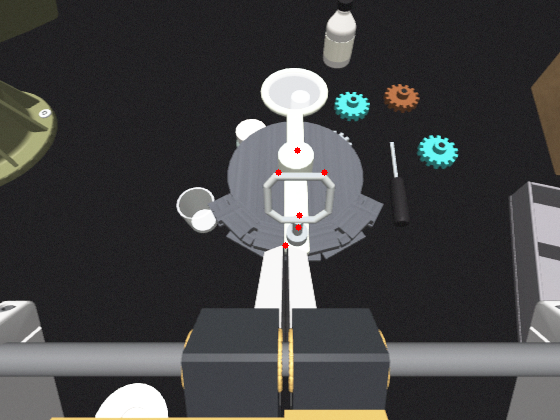

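The wrist view shows the ring within about 4 px of my model: bar at (299,176), lower bar at (299,219). The finger points into its opening, so I'm going in.

{"method": "drive_tool", "body": {"delta_pos": [[-0.003,0.001,0.05],[-0.003,0.001,0.05],[-0.003,0.001,0.05],[-0.003,0.001,0.05],[0,0.001,0.05],[0,0.001,0.05],[0,0.001,0.05],[0,0.001,0.05],[0,0.001,0.05],[0,0.001,0.05],[0,0,0],[0,0,0]], "turn": [[0,0,0],[0,0,0],[0,0,0],[0,0,0],[0,0,0],[0,0,0],[0,0,0],[0,0,0],[0,0,0],[0,0,0],[0,0,0],[0,0,0]]}}

```text
clock: 5.25
tcp_pos: [0.6082, -0.0716, 0.1637]
orientation: [-0.303, 0.561, 0.734, 0.233]
wrist_force: [0.2, 0.7, -0.6]
grip_width: 0.0001
grasp_force: 0.0
```

```bash
python3 - <<'E'
from h import *
s=observe();print(s["clock"],np.round(s["joint_positions"],2),np.round(s["wrist_force"],1));T=cur();P=pose(0,0,0,0);print(T.round(3));print("rel",(T[:3,:3].T@(T[:3,3]-P[:3,3])).round(4))
a=get_image("wrist")[100:310,160:440];b=get_image("side")[120:260,220:406]
im=np.hstack([cv2.resize(a,(440,330),interpolation=3),cv2.resize(b,(360,330),interpolation=3)])
cv2.imwrite("pics/w2.png",im[:,:,::-1])
E
```

```text
5.25 [-0.44  0.76  1.07  0.59  1.83 -0.71] [ 0.2  0.7 -0.6]
[[-0.186  0.965 -0.184  0.608]
 [ 0.683  0.262  0.682 -0.072]
 [ 0.706  0.001 -0.708  0.164]
 [ 0.     0.     0.     1.   ]]
rel [-0.0091 -0.0135  0.0231]
```

View pics/w2.png

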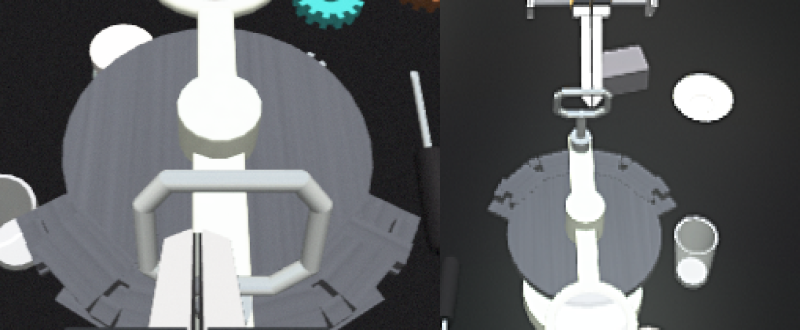

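The fingertip sits inside the ring, about 11 mm left of centre and a little low. I'll centre it partly, go a bit deeper, and come up near the bar.

{"method": "drive_tool", "body": {"delta_pos": [[0,0.01,0.015],[0,0.01,0.015],[0.018,0,0],[0.018,0,0],[0.018,0,0],[0,0,0],[0,0,0]], "turn": [[0,0,0],[0,0,0],[0,0,0],[0,0,0],[0,0,0],[0,0,0],[0,0,0]]}}

```text
clock: 5.93
tcp_pos: [0.6095, -0.0519, 0.1689]
orientation: [-0.303, 0.561, 0.735, 0.233]
wrist_force: [-0.5, 0.4, -0.1]
grip_width: 0.0009
grasp_force: 0.0
```

{"method": "drive_tool", "body": {"delta_pos": [[0.007,0,-0.007],[0.007,0,-0.007],[0.007,0,-0.007],[0,0,0],[0,0,0]], "turn": [[0,0,0],[0,0,0],[0,0,0],[0,0,0],[0,0,0]]}}

```text
clock: 6.35
tcp_pos: [0.6094, -0.0524, 0.1768]
orientation: [-0.303, 0.561, 0.734, 0.232]
wrist_force: [-0.1, -2.3, -6.8]
grip_width: 0.0005
grasp_force: 2.7
```

{"method": "drive_tool", "body": {"delta_pos": [[0.007,0,-0.007],[0.007,0,-0.007],[0.007,0,-0.007],[0.007,0,-0.007],[0.007,0,-0.007],[0,0,0],[0,0,0]], "turn": [[0,0,0],[0,0,0],[0,0,0],[0,0,0],[0,0,0],[0,0,0],[0,0,0]]}}

```text
clock: 6.93
tcp_pos: [0.6094, -0.0522, 0.1921]
orientation: [-0.303, 0.561, 0.734, 0.233]
wrist_force: [-0.2, -4.0, -8.7]
grip_width: 0.0007
grasp_force: 4.3
```

```bash
python3 - <<'E'
from h import *
s=observe();print(s["clock"],np.round(s["wrist_force"],1));print(cur().round(4))
a=get_image("wrist")[100:310,160:440];b=get_image("scene")[150:270,180:320]
im=np.hstack([cv2.resize(a,(420,330),interpolation=3),cv2.resize(b,(380,330),interpolation=3)])
cv2.imwrite("pics/w3.png",im[:,:,::-1])
E
```

```text
6.9333 [-0.2 -4.  -8.7]
[[-0.1866  0.965  -0.184   0.6094]
 [ 0.6831  0.2621  0.6816 -0.0522]
 [ 0.706   0.0015 -0.7082  0.1921]
 [ 0.      0.      0.      1.    ]]
```

View pics/w3.png

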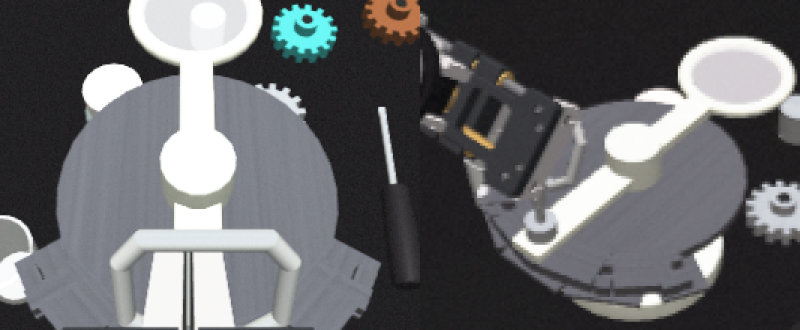

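{"method": "drive_tool", "body": {"delta_pos": [[0.0003,-0.0049,0.0003],[0.0003,-0.0049,0.0003],[0.0003,-0.0049,0.0003],[0.0003,-0.0049,0.0003],[0.0003,-0.0049,0.0003],[0.0003,-0.0049,0.0003],[0.0003,-0.0049,0.0003],[0.0003,-0.0049,0.0003],[0.0003,-0.0049,0.0003],[0.0003,-0.0049,0.0003],[0.0003,-0.0049,0.0003],[0.0003,-0.0049,0.0003]], "turn": [[-0.212,0,0.212],[-0.212,0,0.212],[-0.212,0,0.212],[-0.212,0,0.212],[-0.212,0,0.212],[-0.212,0,0.212],[-0.212,0,0.212],[-0.212,0,0.212],[-0.212,0,0.212],[-0.212,0,0.212],[-0.212,0,0.212],[-0.212,0,0.212]]}}

```text
clock: 8.03
tcp_pos: [0.5916, -0.0531, 0.1921]
orientation: [-0.271, 0.649, 0.658, 0.269]
wrist_force: [1.0, -1.9, -7.4]
grip_width: 0.0007
grasp_force: 3.6
```

```bash
cat >> h.py <<'E'
def boomangle(cam="scene"):
    """rough lens-derived boom angle"""
    out=[]
    for c in ("scene","side"):
        get_image(c); r=search_frame("lens",c); m=masks_of("lens",c)
        if r: print(c,"lens",round(r[0]["p"],2),world(c,r[0]["at"]).round(3))
        if m: v,u=np.nonzero(m[0]["region"]);print("mask",round(m[0]["p"],2),len(u),u.min(),u.max(),v.min(),v.max())
E
python3 - <<'E'
from h import *
s=observe();print(s["clock"],np.round(s["wrist_force"],1),np.round(s["joint_positions"],2));T=cur();print(T.round(4))
d=T[:2,3]-PV;print(np.hypot(*d),np.degrees(np.arctan2(d[1],d[0])))
boomangle()
for a in(0,-.2,-.25,-.3,-.524):print(a,[np.round(proj(c,pts([*PV,Y0+a])["lens"]),1) for c in("scene","side")])
E
```

```text
8.0333 [ 1.  -1.9 -7.4] [-0.47  0.58  1.3   0.68  1.66 -0.56]
[[-0.0098  0.9999 -0.0073  0.5916]
 [ 0.7075  0.0121  0.7066 -0.0531]
 [ 0.7067  0.0017 -0.7076  0.1921]
 [ 0.      0.      0.      1.    ]]
0.07069118928770278 -94.85889342079066
scene lens 0.58 [0.604 0.035 0.124]
mask 0.74 273 209 229 178 223
side lens 0.74 [0.598 0.125 0.124]
mask 0.87 2565 258 318 151 276
0 [array([296.6, 178.1]), array([298.4, 257.6])]
-0.2 [array([304.9, 183.4]), array([285.7, 256.9])]
-0.25 [array([306.8, 184.9]), array([282.6, 256.4])]
-0.3 [array([308.5, 186.5]), array([279.5, 255.8])]
-0.524 [array([315. , 194.3]), array([266.4, 251.7])]
```

Left lens edge in the side view is at u≈258, so the boom is at about −0.25 rad and tracks the finger. Continuing.

{"method": "drive_tool", "body": {"delta_pos": [[0.0003,-0.0049,0.0003],[0.0003,-0.0049,0.0003],[0.0003,-0.0049,0.0003],[0.0003,-0.0049,0.0003],[0.0003,-0.0049,0.0003],[0.0003,-0.0049,0.0003],[0.0003,-0.0049,0.0003],[0.0003,-0.0049,0.0003],[0.0003,-0.0049,0.0003],[0.0003,-0.0049,0.0003],[0.0003,-0.0049,0.0003]], "turn": [[-0.212,0,0.212],[-0.212,0,0.212],[-0.212,0,0.212],[-0.212,0,0.212],[-0.212,0,0.212],[-0.212,0,0.212],[-0.212,0,0.212],[-0.212,0,0.212],[-0.212,0,0.212],[-0.212,0,0.212],[-0.212,0,0.212]]}}

```text
clock: 9.25
tcp_pos: [0.5757, -0.0504, 0.192]
orientation: [-0.239, 0.72, 0.579, 0.299]
wrist_force: [1.8, -2.1, -7.1]
grip_width: 0.0004
grasp_force: 3.1
```

```bash
python3 - <<'E'
from h import *
s=observe();print(s["clock"],np.round(s["wrist_force"],1));T=cur();print(T.round(4))
d=T[:2,3]-PV;print(np.hypot(*d),np.degrees(np.arctan2(d[1],d[0])))
boomangle()
a=get_image("side")[140:290,225:365];b=get_image("scene")[150:270,180:340]
im=np.hstack([cv2.resize(a,(400,428),interpolation=3),cv2.resize(b,(400,428),interpolation=3)])
cv2.imwrite("pics/w4.png",im[:,:,::-1])
for a in(-.4,-.45,-.5):print(a,[np.round(proj(c,pts([*PV,Y0+a])["lens"]),1) for c in("scene","side")])
E
```

```text
9.25 [ 1.8 -2.1 -7.1]
[[ 0.1518  0.9763  0.1544  0.5757]
 [ 0.6909 -0.2165  0.6898 -0.0504]
 [ 0.7069  0.002  -0.7074  0.192 ]
 [ 0.      0.      0.      1.    ]]
0.07111085652124975 -107.94781209647279
scene lens 0.62 [0.606 0.041 0.127]
mask 0.94 2832 202 335 172 229
side lens 0.92 [0.608 0.119 0.122]
mask 0.74 2461 243 326 152 271
-0.4 [array([311.7, 189.8]), array([273.4, 254.2])]
-0.45 [array([313.1, 191.6]), array([270.5, 253.3])]
-0.5 [array([314.5, 193.4]), array([267.7, 252.2])]
```

View pics/w4.png

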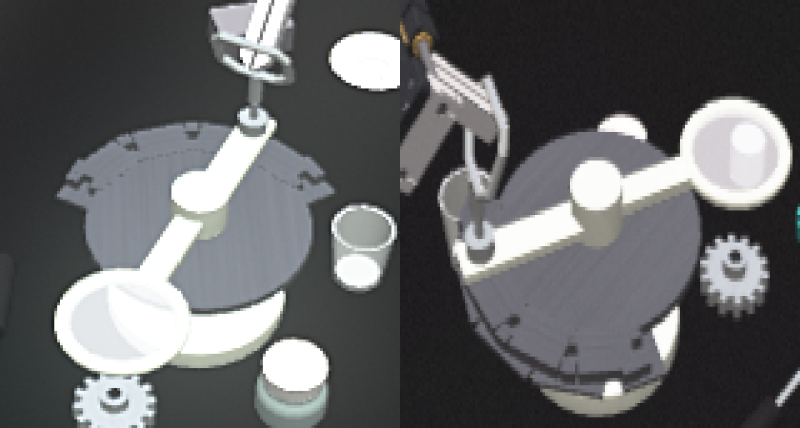

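Lens centre at side (267.5,252) and scene (314,192) gives a boom angle of about −0.48. Two more rows, then I lower partway and use the force to see whether the pin enters the hole.

{"method": "drive_tool", "body": {"delta_pos": [[0.0003,-0.0049,0.0003],[0.0003,-0.0049,0.0003],[0,0,0],[0,0,0],[0,0,0]], "turn": [[-0.212,0,0.212],[-0.212,0,0.212],[0,0,0],[0,0,0],[0,0,0]]}}

```text
clock: 10.07
tcp_pos: [0.5728, -0.0494, 0.1921]
orientation: [-0.233, 0.732, 0.564, 0.303]
wrist_force: [-2.3, -1.0, -7.6]
grip_width: 0.0005
grasp_force: 3.5
```

```bash
python3 - <<'E'
from h import *
s=observe();print(s["clock"],np.round(s["wrist_force"],1));T=cur()
d=T[:2,3]-PV;print(T[:3,3],np.degrees(np.arctan2(d[1],d[0]))+80.4)
boomangle()
E
```

```text
10.0667 [-2.3 -1.  -7.6]
[ 0.57282898 -0.0494117   0.19206345] -29.970689743413203
mask 0.67 2734 202 336 171 227
side lens 0.58 [0.611 0.115 0.124]
mask 0.98 2622 241 328 151 270
```

{"method": "drive_tool", "body": {"delta_pos": [[-0.006,0,0.006],[-0.006,0,0.006],[-0.006,0,0.006],[-0.005,0,0.005],[0,0,0],[0,0,0]], "turn": [[0,0,0],[0,0,0],[0,0,0],[0,0,0],[0,0,0],[0,0,0]]}}

```text
clock: 10.87
tcp_pos: [0.5731, -0.0495, 0.1822]
orientation: [-0.233, 0.732, 0.564, 0.304]
wrist_force: [-0.8, -1.8, -7.0]
grip_width: 0.0007
grasp_force: 3.1
```

{"method": "drive_tool", "body": {"delta_pos": [[-0.005,0,0.005],[-0.005,0,0.005],[0,0,0],[0,0,0]], "turn": [[0,0,0],[0,0,0],[0,0,0],[0,0,0]]}}

```text
clock: 11.2
tcp_pos: [0.5731, -0.0495, 0.178]
orientation: [-0.233, 0.732, 0.564, 0.304]
wrist_force: [-0.8, -0.9, -5.8]
grip_width: 0.0003
grasp_force: 2.8
```

{"method": "drive_tool", "body": {"delta_pos": [[-0.005,0,0.005],[-0.005,0,0.005],[-0.005,0,0.005],[0,0,0],[0,0,0]], "turn": [[0,0,0],[0,0,0],[0,0,0],[0,0,0],[0,0,0]]}}

```text
clock: 11.62
tcp_pos: [0.5733, -0.0493, 0.1721]
orientation: [-0.233, 0.731, 0.564, 0.304]
wrist_force: [0.4, 0.1, -0.5]
grip_width: 0.0006
grasp_force: 0.0
```

{"method": "drive_tool", "body": {"delta_pos": [[-0.007,0,0.007],[-0.007,0,0.007],[-0.007,0,0.007],[0,0,0],[0,0,0]], "turn": [[0,0,0],[0,0,0],[0,0,0],[0,0,0],[0,0,0]]}}

```text
clock: 12.03
tcp_pos: [0.573, -0.0494, 0.1625]
orientation: [-0.233, 0.732, 0.564, 0.304]
wrist_force: [0.0, 0.5, 1.2]
grip_width: 0.0007
grasp_force: 0.0
```

```bash
python3 - <<'E'
from h import *
s=observe();print(s["clock"],np.round(s["wrist_force"],1));print(cur().round(3))
a=get_image("side")[140:290,225:365];b=get_image("wrist")[100:310,160:440]
boomangle()
im=np.hstack([cv2.resize(a,(400,428),interpolation=3),cv2.resize(b,(400,428),interpolation=3)])
cv2.imwrite("pics/w5.png",im[:,:,::-1])
E
```

```text
12.0333 [0.  0.5 1.2]
[[ 0.179  0.967  0.181  0.573]
 [ 0.684 -0.255  0.683 -0.049]
 [ 0.707  0.002 -0.707  0.163]
 [ 0.     0.     0.     1.   ]]
scene lens 0.73 [0.605 0.046 0.128]
mask 0.59 473 302 351 245 289
side lens 0.64 [0.611 0.117 0.122]
mask 0.65 2543 242 327 158 270
```

View pics/w5.png

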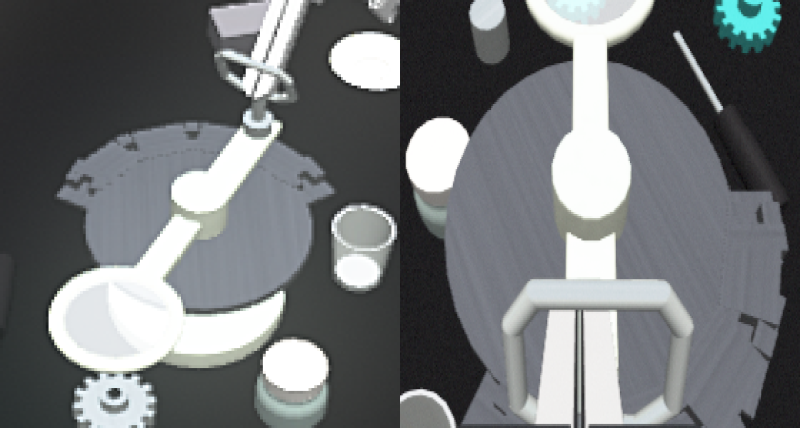

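The ring is down again: contact was lost at z≈0.1745, the same height as in the first hole, so the pin is home. Drawing the finger straight out.

{"method": "drive_tool", "body": {"delta_pos": [[-0.012,0.01,0],[0,0,-0.02],[0,0,-0.04],[0,0,-0.04],[0,0,-0.05],[0,0,-0.06],[0,0,-0.07],[0,0,-0.07],[0,0,-0.07],[0,0,-0.07],[0,0,0],[0,0,0]], "turn": [[0,0,0],[0,0,0],[0,0,0],[0,0,0],[0,0,0],[0,0,0],[0,0,0],[0,0,0],[0,0,0],[0,0,0],[0,0,0],[0,0,0]]}}

```text
clock: 13.43
tcp_pos: [0.5485, -0.1542, 0.2649]
orientation: [-0.232, 0.732, 0.564, 0.304]
wrist_force: [0.5, 0.0, -0.4]
grip_width: 0.0004
grasp_force: 0.0
```

```bash
python3 - <<'E'
from h import *
s=observe();print(s["clock"],np.round(s["wrist_force"],1),s["tcp_pos"])
a=get_image("side")[140:290,225:365];b=get_image("scene")[150:270,180:340]
im=np.hstack([cv2.resize(a,(400,428),interpolation=3),cv2.resize(b,(400,428),interpolation=3)])
cv2.imwrite("pics/w6.png",im[:,:,::-1])
d=pts([*PV,Y0-.524])
print({k:[np.round(proj(c,v),1) for c in("side","scene")] for k,v in d.items()})
E
```

```text
13.4333 [ 0.5  0.  -0.4] [ 0.54851975 -0.15420806  0.26492737]
{'hub': [array([295.2, 206.4]), array([258.8, 201.7])], 'lens': [array([266.4, 251.7]), array([315. , 194.3])], 'bar': [array([312.8, 161.6]), array([219.1, 185.8])], 'low': [array([315.8, 171.7]), array([210.6, 205.3])], 'bush': [array([315.1, 180.9]), array([211.7, 215.1])]}
```

View pics/w6.png

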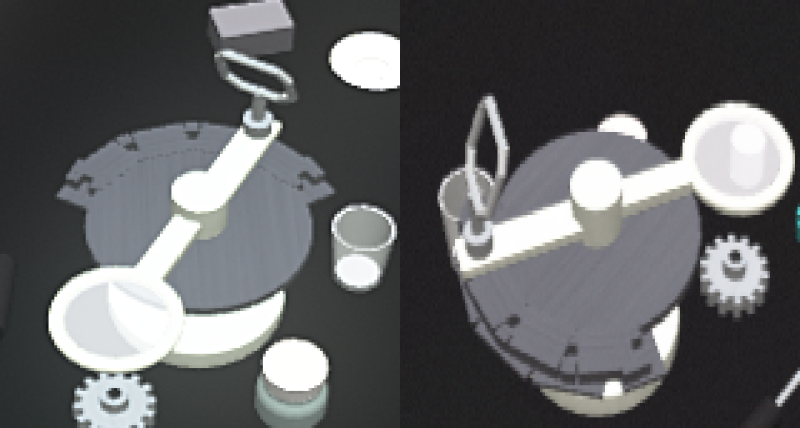

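The ring is free and low, and the lens centre at side (266,252) matches −0.524 rad. The gear and jar have not moved. Handing in.

```bash
python3 -c "
from cell import *
print(finish_job())"
```

```text
the job is handed in; nothing more can be done
None
```

The magnifier is swung to the neighbouring hole at about −0.524 rad with its lens over the gearwheel, the pin is home and the finger is out; the job is handed in at about 13.5 s, but no verdict was returned.

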